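# Put the grinding tools away on their storage posts

### The arm

A 7-joint arm with a two-finger parallel gripper is mounted at the origin on the work surface. World frame = base frame: x ahead of the robot, y to its left, z up, the work surface at z = 0. Lengths are in m, angles in rad, forces in N, time in s.
With the tool pointing down it reaches from about 0.4 to 0.85 m from the base axis. Payload 10.4 kg.
Tool frame: the origin (TCP) lies on the centre line of the jaws, within the pads' length; the fingertips stand 25 mm ahead of it and the grasp point (between the pads) lies 6 mm ahead of it; z points along the fingers, y is the line along which they close (so a half turn about z gives the same grasp; the last joint's range is limited). The gripper opens to 87 mm and grips with 3 to 60 N. Pads are 19 mm wide; open, the fingers measure 117 mm over their backs; the gripper's body (75 mm by 190 mm) begins 51 mm behind the grasp point.
Start: joints at [1.105, 0.332, -0.065, 1.46, 0.022, 1.35, -0.088], TCP at [0.268, -0.565, 0.248] pointing down, gripper open.
Joint ranges: [-2.6, 2.6], [-0.5, 2.12], [-1.47, 1.34], [0.16, 2.42], [-1.27, 4.41], [0.06, 2.06], [-2.6, 2.6]. Speed limits (rad/s): [2.22, 2.22, 2.79, 2.79, 3.14, 3.14, 3.14].

### API

Orientations are given as [roll, pitch, yaw] about the fixed x, y, z axes, in that order (R = Rz(yaw) Ry(pitch) Rx(roll)).
In Python, from workcell import robot gives the robot as it stands.
- The arm moves only by the tool servo_tool, never from a script. Its argument "deltas" is a list that holds one entry, the list of rows, each a list of 4 numbers: the shift along the world's x, y, z in m, then the turn about the world's z in rad. In form: [[[tx, ty, tz, roll], ...]]. A call has 1 to 20 rows; each row is the pose to reach, as a shift and turn from the pose commanded when the call began; what a row does not reach only later rows make up. A row lasts 1/8 s, in which the tool goes at most 62.5 mm and 10.7 degrees, less where a joint would pass 70% of its speed; a pose out of reach is approached as far as the arm can. A call with a gripper value outside its range is refused whole. "fingers" is the finger opening in m, from 0 to 0.087, set as the call begins (left out, the last holds). The fingers move at their own pace and stop on an object; the grip force is fixed at half the most. Time passes only in rows, so rows that repeat a pose let the fingers close. It gives the time, the measured TCP pose, the force, the opening and the grip force at its end, in the units of the state.
- robot.state(): the state, without advancing time (a new reading comes with each control period).
- robot.capture(name): name is "scene" or "top" or "wrist"; returns (picture, depth): 480x640x3 uint8, red, green, blue; 480x640 float32, m along the optical axis (not along the pixel's ray), 0 where there is no reading.
- robot.get_calibration(name): a dict with "fx", "fy", "cx", "cy" (pixels), "R" (3x3) and "t" (3): a world point X has camera coordinates R X + t; the wrist camera has in their place "hand_eye" (4x4, takes a point from camera to tool coordinates, whose origin is the TCP and whose axes are the flange's). Camera axes: x right, y down, z forward; pixel columns grow to the right and rows downward; lengths in m; the calibration is good to about 2 mm. A picture is of the moment at which its call begins: read the wrist's pose just before it. get_calibration takes no time and is no camera call.
- robot.job_done(): hands the job in; it is judged then, once.
The state is a dict: "t": time; "joint_pos": joint angles; "joint_vel": joint speeds; "effort": joint torques, N m; "tcp_pos": TCP position; "orientation": TCP orientation; "contact_force": force on the tool from outside, world axes, zero at the start; "wrist_torque": the same for the moment, N m; "grip_width": finger opening in m; "grasp_force": force on a finger pad.
Only numpy, scipy, OpenCV 4.12 (cv2) and the standard library are available. Lean on these libraries where they do the work, as an engineer would, in place of code of your own. Each camera call takes 0.05 s, during which the arm holds its last target. There are 200 camera calls.

### The job

Put the grinding tools away on their two storage posts: onto the tall post first the big grinding wheel, hub upwards, then the steel spacer ring, then the small flap wheel on top; onto the short post the wire cup brush, bristles down. Each must be slid right down over its post, lying flat on what is below it, and let go. Leave the hammer, the wooden block and the blue tin where they are.

Things in the scene. Friction and masses are not known exactly. Their poses are not given: they have to be found in the camera images.
- tall_post: Fixed upright steel post, 14 mm diameter, tapering over its last 8 mm to a 6 mm flat tip, on a ROUND grey base plate (84 mm diameter, 10 mm thick). The tip is 84 mm above the table. Origin: centre of the base's underside, on the post's axis; z up. It stands anywhere among the loose tools.
- short_post: Fixed upright steel post like the tall one (14 mm diameter, same taper) but its tip is only 50 mm above the table, on a SQUARE grey base plate (74 mm by 74 mm, 10 mm thick). Origin: centre of the base's underside, on the post's axis; z up.
- wheel: Big grinding wheel lying flat: grey abrasive disc 100 mm diameter, 16 mm thick, with a round aluminium hub on top (46 mm diameter, standing 20 mm above the disc; total height 36 mm). A 24 mm bore goes right through. Grip it by the hub. Origin: centre of its underside, z up out of the hub. About 0.35 kg.
- spacer: Plain steel spacer ring lying flat: 42 mm outside diameter, 24 mm bore, 20 mm high. Origin: centre of its underside, z up. About 0.12 kg.
- flap_wheel: Small brown flap wheel lying flat: 58 mm diameter, 22 mm thick, 24 mm bore right through, dark flaps around it. Origin: centre of its underside, z up. About 0.15 kg.
- brush: Wire cup brush standing on its brass-coloured bristles: bristle skirt 50 mm diameter from 0 to 18 mm height (rigid here), dark steel cup 52 mm diameter from 18 to 34 mm, bright hub 36 mm diameter from 34 to 48 mm. A 24 mm bore goes right through. Origin: centre of its underside, z up. About 0.28 kg.
- hammer: Bystander: hammer 260 mm long lying to the left of the work, loose. Origin: on its underside near the middle of its length, x along the handle towards the head. Leave it alone.
- wood_block: Bystander: pale wooden block 130 x 70 x 45 mm to the right of the work, loose. Origin: centre of its underside. Leave it alone.
- tin: Bystander: blue open tin 60 x 110 mm, 60 mm high, with markers and rods standing in it up to about 105 mm, beyond the work, loose. Origin: centre of its underside. Leave it alone.
There are look-alikes about, which are no part of the job. What is shaped like the wheel but purple or turquoise is not meant.

How it is judged:
On the way, in this order (a step that is already met when the one before it is completed fails the run):
1. the big grinding wheel lies flat on the base of the tall post (horizontal distance between wheel and tall_post below 0.01 m and z of wheel in the frame of tall_post between 0.006 and 0.014 m and angle between wheel's own z axis and vertical below 0.1 rad), for 0.2 s.
2. the spacer ring lies on the wheel's hub, over the tall post (horizontal distance between spacer and tall_post below 0.01 m and z of spacer in the frame of tall_post between 0.042 and 0.05 m and angle between spacer's own z axis and vertical below 0.1 rad), for 0.2 s.
3. the flap wheel lies on the spacer ring, over the tall post (horizontal distance between flap_wheel and tall_post below 0.01 m and z of flap_wheel in the frame of tall_post between 0.062 and 0.07 m and angle between flap_wheel's own z axis and vertical below 0.1 rad), for 0.2 s.
At the end, for the whole second after the job is handed in: Undersides above the table, within 4 mm: on the tall post wheel 10, spacer 46, flap wheel 66 mm; on the short post brush 10 mm. Each within 10 mm of its post's axis, upright within 0.10 rad (hub up, bristles down), released, at rest. The brush may go at any time (all of step 1 and all of step 2 and all of step 3 and linear speed of each of wheel, spacer, flap_wheel, brush below 0.02 m/s and angular speed of each of wheel, spacer, flap_wheel, brush below 0.3 rad/s and horizontal distance between brush and short_post below 0.01 m and z of brush in the frame of short_post between 0.006 and 0.014 m and angle between brush's own z axis and vertical below 0.1 rad); the robot touches nothing.
It fails at once if the hammer is knocked more than 30 mm from its place (distance of hammer from where it was at the start of the episode above 0.03 m).
It fails at once if the wooden block is knocked more than 30 mm from its place (distance of wood_block from where it was at the start of the episode above 0.03 m).
It fails at once if the blue tin is knocked more than 30 mm from its place (distance of tin from where it was at the start of the episode above 0.03 m).
It also fails if it takes over 112 s, if anything falls off the work surface, if the arm or the gripper's body presses on something with over 40 N, if the wrist force passes 120 N, or if a joint passes its speed limit or range.

## Working session

There is one attempt and no reset: what is moved stays moved. The work goes in short steps, Python scripts to look and compute and a tool call to move; the robot and the scene stay as the last step left them, time stands still between calls to the robot, and variables do not carry over. Pictures are saved under pics/ and viewed, at most 14 in all, crops included, and the job is handed in when it is done.

Besides the shell and the picture viewer there is one more tool, called after "Request:" as name(argument=value, ...), one argument or row to a line, values as JSON. servo_tool: Moves the arm, as the interface text tells. Its arguments: {"type":"object","properties":{"deltas":{"type":"array"},"fingers":{"type":"number"}},"required":["deltas"]}

```bash
mkdir -p pics; ls
cat > h.py <<'E'
import numpy as np, cv2
from workcell import robot
from scipy.spatial.transform import Rotation as Rn
def cam(name):
    s=robot.state(); im,d=robot.capture(name); c=robot.get_calibration(name)
    K=np.array([[c['fx'],0,c['cx']],[0,c['fy'],c['cy']],[0,0,1]])
    if name=='wrist':
        T=np.eye(4); T[:3,:3]=Rn.from_euler('xyz',s['orientation']).as_matrix(); T[:3,3]=s['tcp_pos']
        M=T@np.array(c['hand_eye'])
    else:
        M=np.eye(4); R=np.array(c['R']); M[:3,:3]=R.T; M[:3,3]=-R.T@np.array(c['t'])
    return im,d,K,M
def save(n,im): cv2.imwrite('pics/'+n,im[:,:,::-1])
def onplane(K,M,uv,z):
    r=M[:3,:3]@np.linalg.solve(K,np.r_[uv,1.]); return M[:3,3]+r*(z-M[2,3])/r[2]
def cloud(d,K,M):
    v,u=np.mgrid[:480,:640]; P=np.stack([(u-K[0,2])/K[0,0]*d,(v-K[1,2])/K[1,1]*d,d],-1)
    return P@M[:3,:3].T+M[:3,3]
E
python3 - <<'E'
from h import *
for n in('top','scene'):
    im,d,K,M=cam(n); save(n+'0.png',im); np.savez(n+'0.npz',im=im,d=d,K=K,M=M); print(n,M.round(3).tolist(),K[0,0],(d>0).mean())
print(robot.state())
E
```

```text
pics
top [[-0.02, -0.987, 0.161, 0.355], [-1.0, 0.019, -0.008, 0.0], [0.005, -0.161, -0.987, 1.358], [0.0, 0.0, 0.0, 1.0]] 571.4232653937676 0.9958430989583333
scene [[-0.447, 0.708, -0.547, 1.214], [0.894, 0.363, -0.261, 0.315], [0.013, -0.606, -0.796, 1.029], [0.0, 0.0, 0.0, 1.0]] 536.0494329055109 0.9958984375
{'t': 0.1, 'joint_pos': array([ 1.10542968,  0.33283281, -0.06472932,  1.46083993,  0.02157417,
        1.34990633, -0.08848825]), 'joint_vel': array([-0.00046702, -0.00172247,  0.00236861, -0.00232424,  0.00071268,
        0.00047567, -0.0023465 ]), 'effort': array([ 2.38661989e-03, -6.24544001e+01,  2.52706261e-02, -3.90715671e+01,
       -6.14131009e-02,  3.66107316e-02,  3.49390268e-05]), 'tcp_pos': array([ 0.26766342, -0.56443922,  0.24682678]), 'orientation': array([-3.14030047e+00,  2.27856934e-05,  4.42819305e-01]), 'contact_force': array([ 0.05524204, -0.03609982, -0.40435039]), 'wrist_torque': array([-0.01913811, -0.05527585,  0.00857509]), 'grasp_force': 0.0, 'grip_width': 0.0869613709037739}
```

View pics/top0.png

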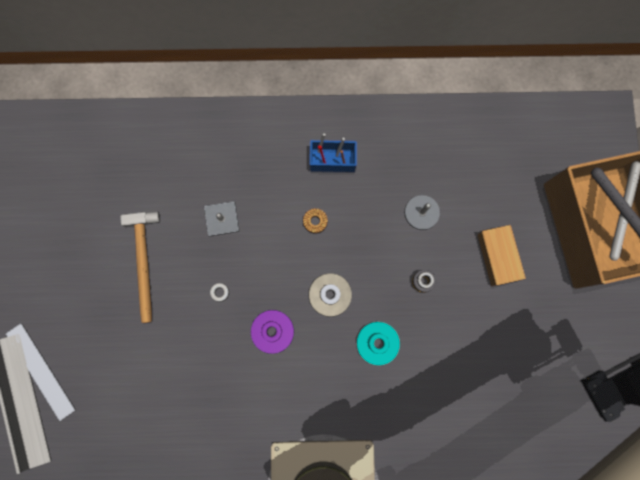

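View pics/scene0.png

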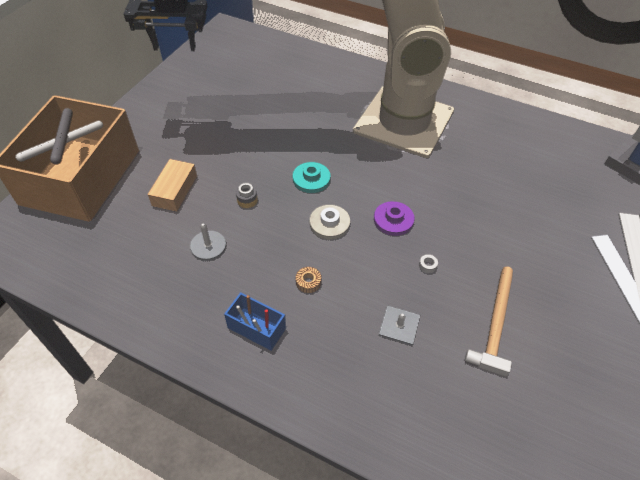

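The top view shows wheel (330,295), spacer (219,292), flap wheel (315,220), brush (423,280), tall post (423,211) and short post (221,218). The purple and turquoise discs are decoys. Next I measure all of them from depth and both views.

```bash
cat > m.py <<'E'
from h import *
def fit(P,c,r,z0,z1):
    m=(np.hypot(P[...,0]-c[0],P[...,1]-c[1])<r)&(P[...,2]>z0)&(P[...,2]<z1)
    q=P[m][:,:2]
    if len(q)<8: return None
    (x,y),R=cv2.minEnclosingCircle((q*1000).astype(np.float32)); return len(q),(x/1e3,y/1e3),R,P[m][:,2].mean()
O=dict(wheel=((330,295),.036,.046,.030,.042),spacer=((219,292),.02,.035,.014,.026),flap=((315,220),.022,.045,.016,.028),
 brush=((423,280),.048,.04,.04,.053),tall=((423,211),.01,.07,.004,.015),short=((221,218),.01,.07,.004,.015))
if __name__=='__main__':
  for k,(uv,z,r,a,b) in O.items():
    c=None
    for n in('top','scene'):
        f=np.load(n+'0.npz'); P=cloud(f['d'],f['K'],f['M'])
        if c is None: c=onplane(f['K'],f['M'],uv,z)
        print(k,n,fit(P,c,r,a,b))
        if k in('tall','short'):
            h=.084 if k=='tall' else .05
            m=(np.hypot(P[...,0]-c[0],P[...,1]-c[1])<.04)&(P[...,2]>.025)&(P[...,2]<h+.01); print('  post',P[m].mean(0),P[m].max(0),P[m].min(0))
E
python3 m.py
```

```text
wheel top (221, (0.44655908203125, -0.023790307998657226), 22.825889587402344, np.float64(0.03646189560732185))
wheel scene (191, (0.44748318481445315, -0.023445093154907226), 24.324424743652344, np.float64(0.03579337217132727))
spacer top (171, (0.4572787780761719, 0.23604489135742188), 20.940454483032227, np.float64(0.02044052078309925))
spacer scene (174, (0.4565946044921875, 0.2358738555908203), 22.100509643554688, np.float64(0.019783614066969362))
flap top (384, (0.6233305053710938, 0.008268208503723144), 29.641338348388672, np.float64(0.022348735445186427))
flap scene (410, (0.6226485595703125, 0.009763492584228515), 30.858795166015625, np.float64(0.022134963985107416))
brush top (123, (0.47750537109375, -0.23917547607421874), 23.49785804748535, np.float64(0.04709638802645415))
brush scene (109, (0.47217156982421876, -0.2433404998779297), 19.633872985839844, np.float64(0.04639573046984642))
tall top (979, (0.6438578491210938, -0.25391343688964846), 69.54310607910156, np.float64(0.00935969569341381))
  post [ 0.63885157 -0.24857721  0.06393026] [ 0.64914824 -0.24356632  0.08802187] [ 0.63309455 -0.25642967  0.02599631]
tall scene (794, (0.6422275390625, -0.25377516174316406), 68.31222534179688, np.float64(0.009789875223962796))
  post [ 0.64386584 -0.24665725  0.05686087] [ 0.64987149 -0.24070933  0.08738872] [ 0.63376189 -0.25656323  0.02539912]
short top (1067, (0.6359352416992188, 0.2329474182128906), 69.90845489501953, np.float64(0.009472429221285234))
  post [0.63320741 0.23227849 0.04307405] [0.64051956 0.23845719 0.05488463] [0.62741914 0.22657036 0.02685987]
short scene (1098, (0.6354187622070312, 0.23337654113769532), 68.8072280883789, np.float64(0.009990738713362991))
  post [0.63678079 0.23523838 0.04021741] [0.64266703 0.24149012 0.05303416] [0.63053467 0.22826839 0.02512495]
```

Request:
servo_tool(
  deltas=[
    [[0.03,0.05,0.05,0],[0.06,0.1,0.05,0],[0.1,0.14,0.05,0],[0.15,0.18,0.05,0],[0.19,0.22,0.05,0],[0.23,0.26,0.05,0],[0.26,0.29,0.05,0],[0.29,0.32,0.05,0],[0.29,0.32,0.05,0],[0.29,0.32,0.05,0]],
  ],
)

```text
t: 1.35
tcp_pos: [0.5573, -0.2453, 0.2971]
orientation: [-3.141, 0.001, 0.442]
contact_force: [-0.2, -0.1, -0.1]
grip_width: 0.0871
grasp_force: 0.0
```

Run:
```python
from h import *
im,d,K,M=cam('wrist'); save('w1.png',im); np.savez('w1.npz',im=im,d=d,K=K,M=M)
print(robot.state()['joint_pos'].round(2),robot.state()['tcp_pos'],M.round(3).tolist(),K[0,0],(d>0).mean())
```

```text
[ 0.6   0.3  -0.33  1.41  0.1   1.45 -0.86] [ 0.55705901 -0.24587737  0.29727016] [[0.428, -0.863, -0.27, 0.631], [-0.904, -0.408, -0.128, -0.21], [-0.0, 0.299, -0.954, 0.435], [0.0, 0.0, 0.0, 1.0]] 331.03680995455153 0.9959114583333334
```

View pics/w1.png

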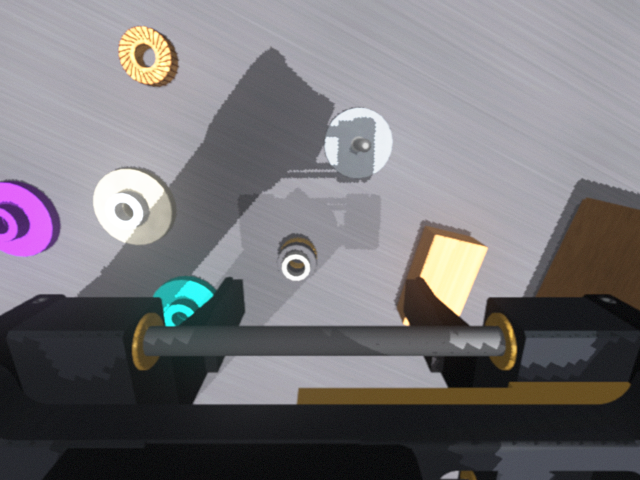

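The wrist view shows the tall post (360,145), brush (297,262), wheel (130,207) and flap wheel (147,55). I'll measure them from this view too.

```bash
cat > m2.py <<'E'
from h import *
A=dict(wheel=(.447,-.0236,.032,.030,.042),spacer=(.457,.236,.028,.016,.026),flap=(.623,.009,.036,.017,.028),
 brush=(.474,-.242,.026,.042,.054),tall=(.641,-.249,.05,.007,.016),short=(.635,.234,.05,.007,.016),ttip=(.641,-.247,.02,.076,.092),stip=(.635,.234,.02,.043,.058))
def meas(n,d,K,M,keys=A,dz=0,ctr=None):
    P=cloud(d,K,M)
    for k in keys:
        x,y,r,a,b=A[k]
        m=(np.hypot(P[...,0]-x,P[...,1]-y)<r)&(P[...,2]>a)&(P[...,2]<b)
        m=cv2.morphologyEx(m.astype(np.uint8),cv2.MORPH_CLOSE,np.ones((3,3)))
        nn,l,st,_=cv2.connectedComponentsWithStats(m)
        if nn<2: continue
        i=1+st[1:,4].argmax()
        cs,_=cv2.findContours((l==i).astype(np.uint8),0,2)
        c=max(cs,key=cv2.contourArea)
        z=dict(wheel=.036,spacer=.02,flap=.022,brush=.048,tall=.01,short=.01,ttip=.083,stip=.049)[k]
        W=np.array([onplane(K,M,p[0],z)[:2] for p in c])*1000
        (ex,ey),R=cv2.minEnclosingCircle(W.astype(np.float32)); mn=W.min(0)/2+W.max(0)/2
        print(n,k,st[i,4],'encl',round(ex,1),round(ey,1),'R',round(R,1),'bbox',mn.round(1),(W.max(0)-W.min(0)).round(1),'z',round(float(np.median(P[...,2][l==i]))*1e3,1))
if __name__=='__main__':
    for n in('top0','scene0','w1'):
        f=np.load(n+'.npz'); meas(n,f['d'],f['K'],f['M'])
E
python3 m2.py
```

```text
top0 wheel 229 encl 446.2 -23.6 R 22.8 bbox [445.5 -23.4] [43.9 44.1] z 36.5
top0 spacer 174 encl 457.4 235.5 R 20.9 bbox [456.4 235.5] [39.8 39.8] z 20.8
top0 flap 393 encl 623.0 8.1 R 29.9 bbox [623.    8.2] [56.1 55.1] z 22.4
top0 brush 120 encl 473.7 -242.9 R 18.1 bbox [ 473.5 -242.4] [32.5 35. ] z 47.6
top0 tall 867 encl 643.8 -247.8 R 45.2 bbox [ 643.8 -248.5] [88.8 84.3] z 10.3
top0 short 903 encl 635.4 234.3 R 49.5 bbox [633.4 234.2] [83.  79.7] z 11.0
top0 ttip 27 encl 639.5 -249.5 R 7.0 bbox [ 639.5 -248.7] [14.  11.7] z 81.1
top0 stip 23 encl 633.7 233.2 R 6.5 bbox [633.7 233.2] [12.   9.4] z 47.8
scene0 wheel 195 encl 448.2 -22.1 R 25.0 bbox [447.5 -21.7] [48.1 46.3] z 36.1
scene0 spacer 170 encl 457.7 236.9 R 22.4 bbox [457.3 236.7] [43.8 39.7] z 20.1
scene0 flap 408 encl 624.5 9.4 R 30.8 bbox [624.5   8.9] [60.6 57.5] z 22.4
scene0 brush 108 encl 475.6 -241.4 R 20.1 bbox [ 475.9 -240.8] [39.7 38.7] z 46.7
scene0 tall 722 encl 642.7 -248.4 R 43.8 bbox [ 642.6 -248.7] [87.4 84.6] z 10.5
scene0 short 1004 encl 635.2 233.5 R 49.5 bbox [634.8 235. ] [83.4 80.6] z 10.5
scene0 ttip 26 encl 645.0 -246.8 R 7.5 bbox [ 645.  -246.2] [14.2 13.3] z 80.3
scene0 stip 24 encl 636.7 235.4 R 6.5 bbox [636.7 235. ] [13. 10.] z 47.8
w1 wheel 921 encl 446.7 -26.6 R 24.6 bbox [447.3 -26.4] [47.8 47.3] z 36.6
w1 flap 2156 encl 622.3 5.9 R 30.9 bbox [622.9   6. ] [58.4 60.9] z 23.1
w1 brush 395 encl 474.5 -244.6 R 18.5 bbox [ 474.6 -245. ] [36.9 35.1] z 48.4
w1 tall 3552 encl 640.9 -251.8 R 41.9 bbox [ 640.9 -251.7] [82.9 83.7] z 11.1
w1 ttip 139 encl 640.5 -251.3 R 6.7 bbox [ 640.6 -251.3] [12.7 12.9] z 81.1
```

Request:
servo_tool(
  deltas=[
    [[-0.02,0.05,-0.03,0],[-0.05,0.1,-0.06,0],[-0.08,0.15,-0.09,0],[-0.1,0.2,-0.11,0],[-0.11,0.22,-0.13,0],[-0.11,0.22,-0.14,0],[-0.11,0.22,-0.14,0]],
  ],
)

```text
t: 2.28
tcp_pos: [0.4478, -0.0263, 0.1574]
orientation: [3.141, 0.001, 0.441]
contact_force: [-0.3, -0.5, 0.2]
grip_width: 0.0868
grasp_force: 0.0
```

Run:
```python
from m2 import *
im,d,K,M=cam('wrist'); save('w2.png',im);print(robot.state()['tcp_pos']);meas('w2',d,K,M,['wheel','flap'])
```

```text
[ 0.44823586 -0.02628568  0.15790502]
w2 wheel 1786 encl 446.2 -24.8 R 23.3 bbox [446.3 -25. ] [46.2 45.6] z 36.8
w2 flap 2675 encl 621.2 6.2 R 29.4 bbox [614.3   5.5] [43.6 55.7] z 23.2
```

View pics/w2.png

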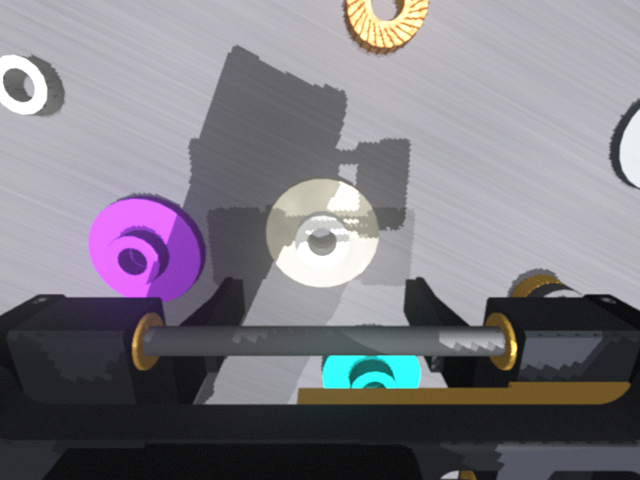

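The wheel is centred between the jaws (323,240), so I descend and grip the hub.

Request:
servo_tool(
  deltas=[
    [[-0.001,0.001,-0.04,0],[-0.001,0.001,-0.08,0],[-0.001,0.001,-0.1,0],[-0.001,0.001,-0.113,0],[-0.001,0.001,-0.113,0],[-0.001,0.001,-0.113,0]],
  ],
)

```text
t: 3.08
tcp_pos: [0.4477, -0.024, 0.0455]
orientation: [3.141, -0.001, 0.442]
contact_force: [-0.4, -0.2, 0.6]
grip_width: 0.0872
grasp_force: 0.0
```

Request:
servo_tool(
  deltas=[
    [[0,0,0,0],[0,0,0,0],[0,0,0,0],[0,0,0,0],[0,0,0,0],[0,0,0,0],[0,0,0.003,0],[0,0,0.02,0],[0,0,0.02,0]],
  ],
  fingers=0.03,
)

```text
t: 4.2
tcp_pos: [0.4478, -0.0237, 0.0661]
orientation: [3.14, -0.002, 0.443]
contact_force: [0.5, -0.5, -4.1]
grip_width: 0.0446
grasp_force: 30.0
```

Request:
servo_tool(
  deltas=[
    [[0,0,0.04,0],[0,0,0.085,0],[0.02,-0.04,0.1,0],[0.04,-0.09,0.1,0],[0.06,-0.14,0.1,0],[0.08,-0.19,0.1,0],[0.095,-0.24,0.1,0],[0.104,-0.265,0.1,0],[0.104,-0.265,0.1,0],[0.104,-0.265,0.1,0]],
  ],
)

```text
t: 5.45
tcp_pos: [0.5507, -0.2877, 0.1642]
orientation: [-3.141, 0.0, 0.444]
contact_force: [0.1, 0.8, -3.9]
grip_width: 0.0447
grasp_force: 30.0
```

Run:
```python
from m2 import *
im,d,K,M=cam('wrist'); save('w3.png',im);print(robot.state()['tcp_pos']);meas('w3',d,K,M,['tall','ttip'])
```

```text
[ 0.55078487 -0.28741604  0.16440774]
w3 tall 8073 encl 640.8 -252.0 R 42.0 bbox [ 640.8 -252. ] [83.6 83.5] z 11.1
w3 ttip 389 encl 640.3 -252.1 R 6.8 bbox [ 640.4 -252.1] [13.1 13. ] z 81.4
```

View pics/w3.png

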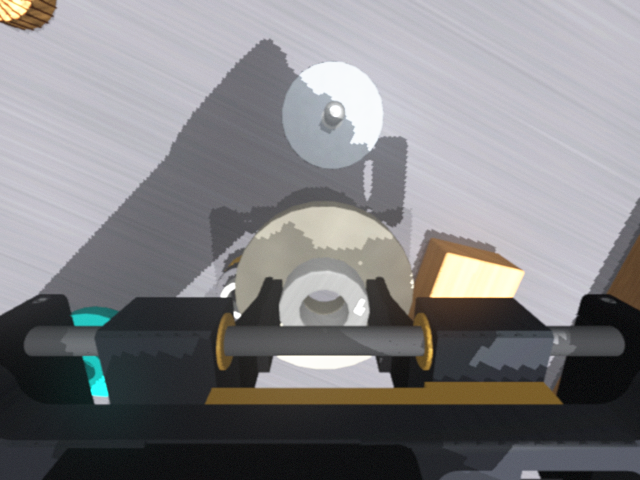

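Request:
servo_tool(
  deltas=[
    [[0.03,0.012,0,0],[0.06,0.024,0,0],[0.085,0.035,0,0],[0.09,0.037,0,0],[0.09,0.037,0,0],[0.09,0.037,-0.02,0],[0.09,0.037,-0.035,0],[0.09,0.037,-0.045,0],[0.09,0.037,-0.055,0],[0.09,0.037,-0.065,0],[0.09,0.037,-0.065,0]],
  ],
)

```text
t: 6.88
tcp_pos: [0.6403, -0.2516, 0.0986]
orientation: [-3.141, 0.001, 0.443]
contact_force: [-0.1, 0.2, -4.9]
grip_width: 0.045
grasp_force: 30.0
```

Request:
servo_tool(
  deltas=[
    [[0,0,-0.01,0],[0,0,-0.02,0],[0,0,-0.03,0],[0,0,-0.037,0],[0,0,-0.041,0],[0,0,-0.042,0],[0,0,-0.042,0]],
  ],
)

```text
t: 7.75
tcp_pos: [0.641, -0.2518, 0.0578]
orientation: [3.141, -0.0, 0.443]
contact_force: [0.4, -0.7, -4.3]
grip_width: 0.0444
grasp_force: 30.0
```

Request:
servo_tool(
  deltas=[
    [[0,0,-0.001,0],[0,0,-0.002,0],[0,0,-0.002,0]],
  ],
)

```text
t: 8.12
tcp_pos: [0.6408, -0.2517, 0.0555]
orientation: [3.142, 0.0, 0.443]
contact_force: [0.6, -0.6, -4.2]
grip_width: 0.0452
grasp_force: 30.0
```

Request:
servo_tool(
  deltas=[
    [[0,0,0,0],[0,0,0,0],[0,0,0,0],[0,0,0,0],[0,0,0.03,0],[0,0,0.08,0],[0,0,0.12,0],[-0.03,-0.01,0.12,0],[-0.06,-0.025,0.12,0],[-0.09,-0.037,0.12,0],[-0.09,-0.037,0.12,0],[-0.09,-0.037,0.12,0]],
  ],
  fingers=0.085,
)

```text
t: 9.62
tcp_pos: [0.5514, -0.2883, 0.1759]
orientation: [3.141, -0.001, 0.443]
contact_force: [-0.1, 0.3, 0.1]
grip_width: 0.0849
grasp_force: 0.0
```

Run:
```python
from m2 import *
A['tw']=(.641,-.25,.032,.040,.052)
im,d,K,M=cam('wrist'); save('w4.png',im);print(robot.state()['tcp_pos'])
P=cloud(d,K,M)
for a,b,r in((.02,.034,.06),(.041,.052,.035)):
    m=(np.hypot(P[...,0]-.641,P[...,1]+.25)<r)&(P[...,2]>a)&(P[...,2]<b);q=P[m]
    print(len(q),np.median(q[:,2]),((np.percentile(q,1,axis=0)+np.percentile(q,99,axis=0))/2).round(4), (np.percentile(q,99,axis=0)-np.percentile(q,1,axis=0)).round(4))
meas('w4',d,K,M,['ttip'])
```

```text
[ 0.5517157  -0.28794047  0.17573941]
9326 0.027100275852654343 [ 0.6393 -0.2521  0.027 ] [0.0934 0.0933 0.0037]
2186 0.046978673538747295 [ 0.6392 -0.2522  0.0465] [0.0426 0.0428 0.0049]
w4 ttip 353 encl 640.4 -252.1 R 6.7 bbox [ 640.3 -252.1] [13.  13.1] z 81.4
```

View pics/w4.png

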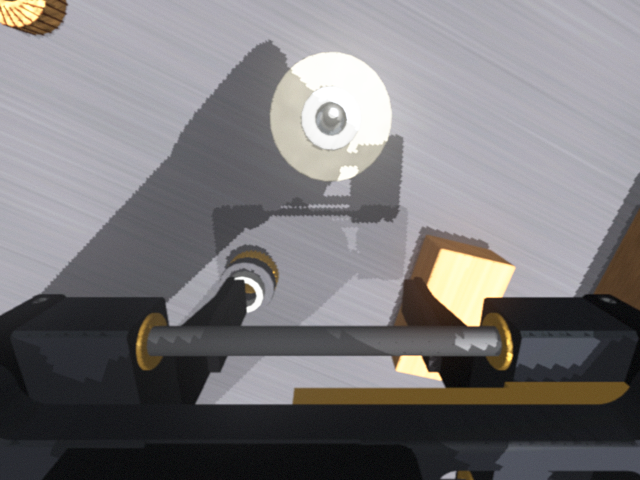

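Wheel is seated on the base, concentric with the post at about (330,117). Next is the spacer.

Request:
servo_tool(
  deltas=[
    [[-0.01,0.05,0,0],[-0.02,0.1,0,0],[-0.03,0.15,0,0],[-0.04,0.2,0,0],[-0.05,0.25,0,0],[-0.06,0.3,0,0],[-0.07,0.35,0,0],[-0.08,0.4,0,0],[-0.085,0.45,0,0],[-0.09,0.5,-0.02,0],[-0.095,0.524,-0.04,0],[-0.095,0.524,-0.05,0],[-0.095,0.524,-0.05,0]],
  ],
)

```text
t: 11.3
tcp_pos: [0.4557, 0.2349, 0.125]
orientation: [-3.141, 0.001, 0.443]
contact_force: [0.4, -0.4, 0.4]
grip_width: 0.0848
grasp_force: 0.0
```

Run:
```python
from m2 import *
im,d,K,M=cam('wrist'); save('w5.png',im);print(robot.state()['tcp_pos'],robot.state()['joint_pos'].round(2));meas('w5',d,K,M,['spacer','short','stip'])
```

```text
[0.45622823 0.23463196 0.12568059] [ 0.05  0.27 -0.69  1.87  0.19  1.07 -1.84]
w5 spacer 1519 encl 456.7 234.6 R 21.3 bbox [456.7 234.7] [42.5 41.3] z 20.8
w5 short 7829 encl 626.3 231.4 R 45.0 bbox [624.3 230.3] [65.7 77.2] z 11.2
w5 stip 89 encl 626.7 232.0 R 5.0 bbox [626.3 232. ] [5.5 9.2] z 44.2
```

Request:
servo_tool(
  deltas=[
    [[0.001,0,-0.04,0],[0.001,0,-0.075,0],[0.001,0,-0.09,0],[0.001,0,-0.096,0],[0.001,0,-0.096,0],[0.001,0,-0.096,0]],
  ],
)

```text
t: 12.1
tcp_pos: [0.4576, 0.2356, 0.0307]
orientation: [3.141, -0.002, 0.443]
contact_force: [0.3, 0.0, 0.1]
grip_width: 0.085
grasp_force: 0.0
```

Request:
servo_tool(
  deltas=[
    [[0,0,0,0],[0,0,0,0],[0,0,0,0],[0,0,0,0],[0,0,0,0],[0,0,0,0],[0,0,0.005,0],[0,0,0.02,0],[0,0,0.02,0]],
  ],
  fingers=0.025,
)

```text
t: 13.22
tcp_pos: [0.4577, 0.2358, 0.0512]
orientation: [3.141, -0.003, 0.443]
contact_force: [0.5, -1.3, -1.7]
grip_width: 0.0407
grasp_force: 30.0
```

Request:
servo_tool(
  deltas=[
    [[0,0,0.04,0],[0.01,-0.02,0.09,0],[0.03,-0.07,0.1,0],[0.05,-0.12,0.1,0],[0.07,-0.17,0.1,0],[0.09,-0.22,0.1,0],[0.11,-0.27,0.1,0],[0.13,-0.32,0.1,0],[0.145,-0.37,0.1,0],[0.16,-0.42,0.1,0],[0.175,-0.465,0.1,0],[0.183,-0.487,0.1,0],[0.183,-0.487,0.1,0],[0.183,-0.487,0.1,0]],
  ],
)

```text
t: 14.98
tcp_pos: [0.6398, -0.2504, 0.1494]
orientation: [-3.141, -0.0, 0.444]
contact_force: [-0.4, -0.5, -0.4]
grip_width: 0.0407
grasp_force: 30.0
```

Run:
```python
from m2 import *
im,d,K,M=cam('wrist'); save('w6.png',im);print(robot.state()['tcp_pos'])
```

```text
[ 0.63985737 -0.25013051  0.14959154]
```

View pics/w6.png

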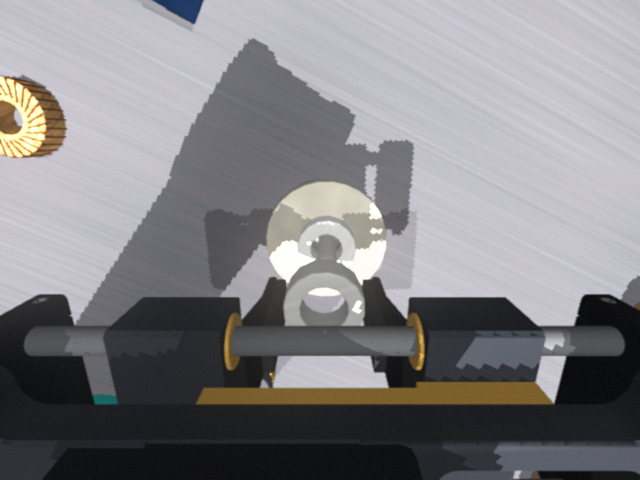

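The spacer is over the post: spacer at u≈324, post at u≈327. Lowering.

Request:
servo_tool(
  deltas=[
    [[0.001,-0.001,-0.02,0],[0.001,-0.001,-0.035,0],[0.001,-0.001,-0.045,0],[0.001,-0.001,-0.055,0],[0.001,-0.001,-0.063,0],[0.001,-0.001,-0.069,0],[0.001,-0.001,-0.071,0],[0.001,-0.001,-0.071,0]],
  ],
)

```text
t: 16.02
tcp_pos: [0.6409, -0.2528, 0.0787]
orientation: [3.141, -0.0, 0.443]
contact_force: [0.7, 0.6, -0.9]
grip_width: 0.041
grasp_force: 30.0
```

Request:
servo_tool(
  deltas=[
    [[0,0,-0.001,0],[0,0,-0.002,0],[0,0,-0.002,0]],
  ],
)

```text
t: 16.4
tcp_pos: [0.6408, -0.2527, 0.0766]
orientation: [3.142, -0.0, 0.443]
contact_force: [0.6, 0.5, -1.2]
grip_width: 0.0408
grasp_force: 30.0
```

Request:
servo_tool(
  deltas=[
    [[0,0,0,0],[0,0,0,0],[0,0,0,0],[0,0,0,0],[0,0,0.03,0],[0,0,0.08,0],[0,0.05,0.08,0],[-0.005,0.1,0.08,0],[-0.01,0.15,0.08,0],[-0.015,0.2,0.08,0],[-0.018,0.25,0.07,0],[-0.018,0.26,0.06,0],[-0.018,0.26,0.06,0],[-0.018,0.26,0.06,0]],
  ],
  fingers=0.087,
)

```text
t: 18.15
tcp_pos: [0.6232, 0.0052, 0.1368]
orientation: [3.141, 0.0, 0.44]
contact_force: [0.6, -0.5, 0.6]
grip_width: 0.087
grasp_force: 0.0
```

```bash
cat >> m2.py <<'E'
def at(P,x,y,r,a,b):
    m=(np.hypot(P[...,0]-x,P[...,1]-y)<r)&(P[...,2]>a)&(P[...,2]<b);q=P[m]
    lo,hi=np.percentile(q,1,axis=0),np.percentile(q,99,axis=0); print('at',len(q),'medz',np.median(q[:,2]).round(4),((lo+hi)/2).round(4),(hi-lo).round(4))
E
python3 - <<'E'
from m2 import *
im,d,K,M=cam('wrist'); save('w7.png',im);print(robot.state()['tcp_pos']);meas('w7',d,K,M,['flap'])
for n in ('top','scene'):
    im,d,K,M=cam(n); save(n+'7.png',im[150:310,180:480] if n=='top' else im); at(cloud(d,K,M),.641,-.25,.03,.058,.074)
E
```

```text
[0.62319301 0.00515074 0.13685612]
w7 flap 3387 encl 623.1 7.2 R 30.0 bbox [623.    6.9] [59.2 58.6] z 23.1
at 199 medz 0.066 [ 0.6399 -0.2513  0.0661] [0.0395 0.0404 0.0144]
at 198 medz 0.0657 [ 0.641  -0.2497  0.0658] [0.0392 0.0402 0.0154]
```

View pics/w7.png

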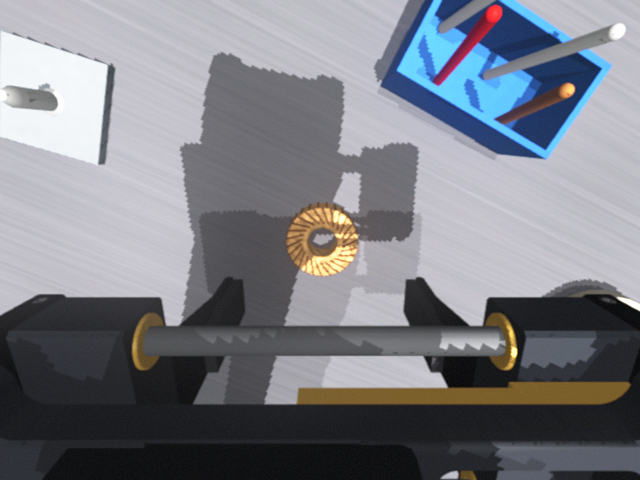

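Spacer is seated (top at 66 mm). The flap wheel at (322,240) is centred between the jaws and the tin is clear.

Request:
servo_tool(
  deltas=[
    [[0,0.002,-0.04,0],[0,0.002,-0.08,0],[0,0.002,-0.1,0],[0,0.002,-0.107,0],[0,0.002,-0.107,0],[0,0.002,-0.107,0]],
  ],
)

```text
t: 19.05
tcp_pos: [0.6238, 0.0093, 0.031]
orientation: [3.141, -0.002, 0.443]
contact_force: [0.0, 0.5, 0.1]
grip_width: 0.0871
grasp_force: 0.0
```

Request:
servo_tool(
  deltas=[
    [[0,0,0,0],[0,0,0,0],[0,0,0,0],[0,0,0,0],[0,0,0,0],[0,0,0.005,0],[0,0,0.02,0],[0,0,0.02,0]],
  ],
  fingers=0.04,
)

```text
t: 20.05
tcp_pos: [0.6239, 0.0095, 0.0514]
orientation: [3.14, -0.003, 0.443]
contact_force: [-0.2, 0.9, -0.5]
grip_width: 0.0575
grasp_force: 30.0
```

Request:
servo_tool(
  deltas=[
    [[0,0,0.04,0],[0,-0.01,0.09,0],[0,-0.05,0.1,0],[0.005,-0.1,0.1,0],[0.01,-0.15,0.1,0],[0.015,-0.2,0.1,0],[0.017,-0.245,0.1,0],[0.017,-0.261,0.1,0],[0.017,-0.261,0.1,0],[0.017,-0.261,0.1,0]],
  ],
)

```text
t: 21.3
tcp_pos: [0.6402, -0.2493, 0.1496]
orientation: [-3.141, -0.001, 0.445]
contact_force: [0.5, 0.6, -1.0]
grip_width: 0.0574
grasp_force: 30.0
```

Run:
```python
from m2 import *
im,d,K,M=cam('wrist'); save('w8.png',im);print(robot.state()['tcp_pos'])
```

```text
[ 0.64031697 -0.24923752  0.14973801]
```

View pics/w8.png

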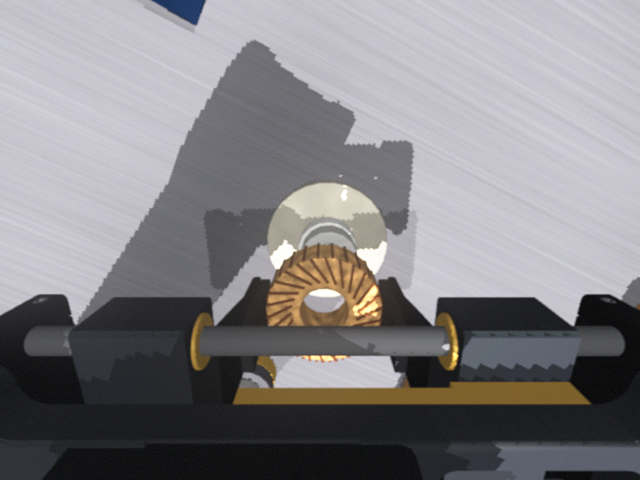

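Flap wheel at u≈325, stack at u≈327, so they are aligned. Lowering.

Request:
servo_tool(
  deltas=[
    [[0,-0.002,-0.01,0],[0,-0.002,-0.02,0],[0,-0.002,-0.03,0],[0,-0.002,-0.04,0],[0,-0.002,-0.046,0],[0,-0.002,-0.05,0],[0,-0.002,-0.052,0],[0,-0.002,-0.052,0]],
  ],
)

```text
t: 22.35
tcp_pos: [0.6399, -0.2538, 0.0977]
orientation: [3.141, -0.0, 0.443]
contact_force: [0.8, 0.6, -1.0]
grip_width: 0.0577
grasp_force: 30.0
```

Request:
servo_tool(
  deltas=[
    [[0,0.001,-0.001,0],[0,0.001,-0.001,0]],
  ],
)

```text
t: 22.6
tcp_pos: [0.6399, -0.2526, 0.0967]
orientation: [3.141, -0.0, 0.443]
contact_force: [0.4, 0.8, -1.3]
grip_width: 0.0577
grasp_force: 30.0
```

Request:
servo_tool(
  deltas=[
    [[0,0,0,0],[0,0,0,0],[0,0,0,0],[0,0,0,0],[0,0,0.03,0],[0,0,0.07,0],[-0.05,0,0.07,0],[-0.1,0.005,0.07,0],[-0.15,0.01,0.06,0],[-0.165,0.01,0.05,0],[-0.165,0.01,0.05,0],[-0.165,0.01,0.05,0]],
  ],
  fingers=0.087,
)

```text
t: 24.1
tcp_pos: [0.4759, -0.2427, 0.1472]
orientation: [3.141, -0.001, 0.443]
contact_force: [0.2, -0.4, -0.4]
grip_width: 0.0867
grasp_force: 0.0
```

Run:
```python
from m2 import *
im,d,K,M=cam('wrist'); save('w9.png',im);print(robot.state()['tcp_pos']);meas('w9',d,K,M,['brush'])
at(cloud(d,K,M),.641,-.251,.035,.08,.096)
for n in ('top','scene'):
    im,d,K,M=cam(n); at(cloud(d,K,M),.641,-.25,.035,.078,.096)
```

```text
[ 0.4761058  -0.24258983  0.14712168]
w9 brush 1041 encl 474.0 -245.4 R 18.5 bbox [ 474.  -244.9] [36.8 35.5] z 48.6
at 6360 medz 0.089 [ 0.6312 -0.2534  0.0858] [0.0419 0.0539 0.0107]
at 470 medz 0.0879 [ 0.6389 -0.2507  0.0864] [0.0549 0.0553 0.0152]
at 441 medz 0.0879 [ 0.6405 -0.2494  0.0856] [0.0555 0.0548 0.0143]
```

View pics/w9.png

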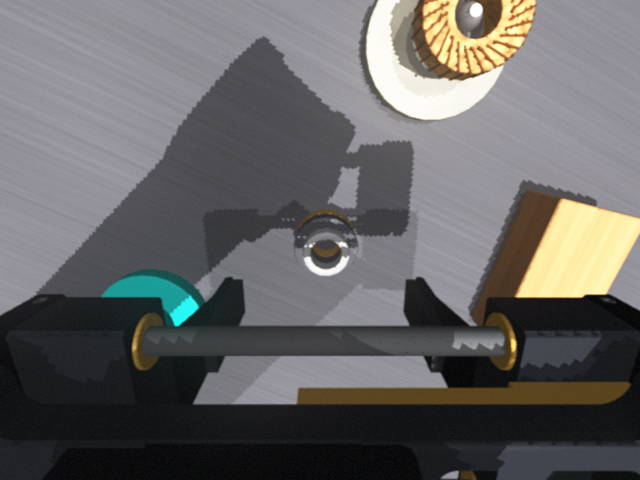

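Flap wheel is seated (top at 88 mm). The brush (326,255) is between the jaws, so I grip its cup.

Request:
servo_tool(
  deltas=[
    [[-0.002,-0.002,-0.04,0],[-0.002,-0.002,-0.08,0],[-0.002,-0.002,-0.095,0],[-0.002,-0.002,-0.102,0],[-0.002,-0.002,-0.102,0],[-0.002,-0.002,-0.102,0]],
  ],
)

```text
t: 25.0
tcp_pos: [0.4736, -0.2451, 0.0458]
orientation: [3.14, -0.001, 0.443]
contact_force: [-0.3, 0.7, 0.3]
grip_width: 0.087
grasp_force: 0.0
```

Request:
servo_tool(
  deltas=[
    [[0,0,0,0],[0,0,0,0],[0,0,0,0],[0,0,0,0],[0,0,0,0],[0,0,0.005,0],[0,0,0.02,0],[0,0,0.02,0]],
  ],
  fingers=0.035,
)

```text
t: 26.0
tcp_pos: [0.4738, -0.2451, 0.0662]
orientation: [3.139, -0.002, 0.443]
contact_force: [-0.7, -0.4, -1.5]
grip_width: 0.0501
grasp_force: 30.0
```

Request:
servo_tool(
  deltas=[
    [[0,0,0.04,0],[0,0.02,0.07,0],[0.01,0.07,0.07,0],[0.02,0.12,0.07,0],[0.03,0.17,0.07,0],[0.04,0.22,0.07,0],[0.05,0.27,0.07,0],[0.06,0.32,0.07,0],[0.065,0.37,0.07,0],[0.07,0.415,0.07,0],[0.07,0.436,0.07,0],[0.07,0.436,0.07,0],[0.07,0.436,0.07,0]],
  ],
)

```text
t: 27.62
tcp_pos: [0.5429, 0.1901, 0.1344]
orientation: [3.141, 0.001, 0.442]
contact_force: [-0.2, 0.5, -2.6]
grip_width: 0.0502
grasp_force: 30.0
```

Run:
```python
from m2 import *
im,d,K,M=cam('wrist'); save('w10.png',im);print(robot.state()['tcp_pos']);meas('w10',d,K,M,['short','stip'])
```

```text
[0.54303086 0.18970601 0.13441116]
w10 short 10287 encl 635.0 233.8 R 50.1 bbox [633.8 233.2] [82.6 82.2] z 11.2
w10 stip 379 encl 633.1 232.6 R 6.8 bbox [633.2 232.6] [13.2 13.1] z 47.6
```

View pics/w10.png

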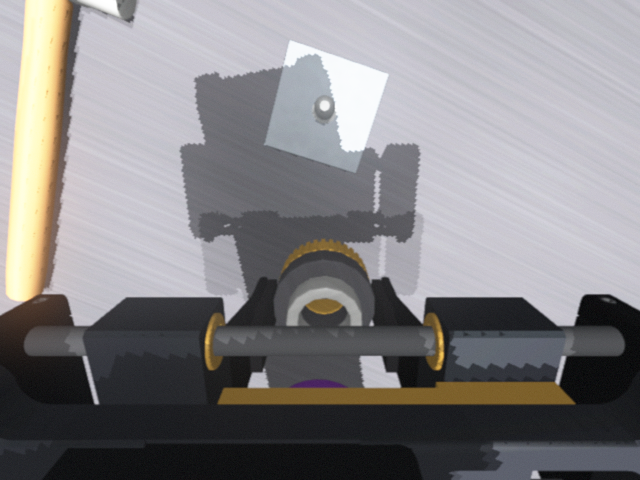

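The short post tip is at (324,106). Slide the brush over it.

Request:
servo_tool(
  deltas=[
    [[0.03,0.014,0,0],[0.06,0.028,0,0],[0.085,0.04,0,0],[0.091,0.0435,0,0],[0.091,0.0435,0,0],[0.091,0.0435,-0.02,0],[0.091,0.0435,-0.03,0],[0.091,0.0435,-0.04,0],[0.091,0.0435,-0.05,0],[0.091,0.0435,-0.05,0]],
  ],
)

```text
t: 28.92
tcp_pos: [0.6333, 0.2346, 0.0835]
orientation: [-3.142, 0.001, 0.443]
contact_force: [-0.4, -0.3, -2.5]
grip_width: 0.0504
grasp_force: 30.0
```

Request:
servo_tool(
  deltas=[
    [[0,-0.001,-0.01,0],[0,-0.001,-0.018,0],[0,-0.001,-0.024,0],[0,-0.001,-0.027,0],[0,-0.001,-0.028,0],[0,-0.001,-0.028,0]],
  ],
)

```text
t: 29.68
tcp_pos: [0.6339, 0.2339, 0.0568]
orientation: [3.142, -0.0, 0.443]
contact_force: [-0.3, 0.0, -2.0]
grip_width: 0.0503
grasp_force: 30.0
```

Request:
servo_tool(
  deltas=[
    [[0,0,0,0],[0,0,0,0],[0,0,0,0],[0,0,0,0],[0,0,0.03,0],[0,0,0.08,0],[-0.03,-0.01,0.12,0],[-0.06,-0.025,0.12,0],[-0.09,-0.04,0.12,0],[-0.12,-0.05,0.12,0],[-0.12,-0.05,0.12,0]],
  ],
  fingers=0.087,
)

```text
t: 31.05
tcp_pos: [0.5126, 0.1831, 0.177]
orientation: [3.14, 0.0, 0.443]
contact_force: [1.3, -0.4, -0.3]
grip_width: 0.0874
grasp_force: 0.0
```

Run:
```python
from m2 import *
im,d,K,M=cam('wrist'); save('w11.png',im);P=cloud(d,K,M);print(robot.state()['tcp_pos']);at(P,.634,.233,.035,.052,.066);at(P,.634,.233,.04,.034,.05)
for n in ('top','scene'):
    im,d,K,M=cam(n); save(n+'11.png',im); P=cloud(d,K,M)
    at(P,.634,.233,.03,.052,.066)
    at(P,.641,-.25,.035,.078,.096)
```

```text
[0.51371635 0.18342515 0.17706866]
at 1380 medz 0.0588 [0.6335 0.2338 0.0565] [0.0339 0.0335 0.0083]
at 2425 medz 0.045 [0.6335 0.2339 0.0423] [0.0493 0.0488 0.0145]Traceback (most recent call last):
  File "<stdin>", line 5, in <module>
  File "m2.py", line 24, in at
    lo,hi=np.percentile(q,1,axis=0),np.percentile(q,99,axis=0); print('at',len(q),'medz',np.median(q[:,2]).round(4),((lo+hi)/2).round(4),(hi-lo).round(4))
          ~~~~~~~~~~~~~^^^^^^^^^^^^
    return _quantile_unchecked(
        a, q, axis, out, overwrite_input, method, keepdims, weights)
    return _ureduce(a,
                    func=_quantile_ureduce_func,
    ...<5 lines>...
                    overwrite_input=overwrite_input,
                    method=method)
    r = func(a, **kwargs)
    result = _quantile(arr,
                       quantiles=q,
    ...<2 lines>...
                       out=out,
                       weights=wgt)
    slices_having_nans = np.isnan(arr[-1, ...])
                                  ~~~^^^^^^^^^
IndexError: index -1 is out of bounds for axis 0 with size 0
```

Run:
```python
from m2 import *
im,d,K,M=cam('scene'); save('scene12.png',im); P=cloud(d,K,M)
at(P,.634,.233,.03,.052,.066); at(P,.641,-.25,.035,.078,.096)
```

```text
at 148 medz 0.0577 [0.6342 0.2362 0.0572] [0.0355 0.0336 0.0097]
at 444 medz 0.0878 [ 0.6401 -0.2491  0.0855] [0.0556 0.0551 0.0141]
```

View pics/scene12.png

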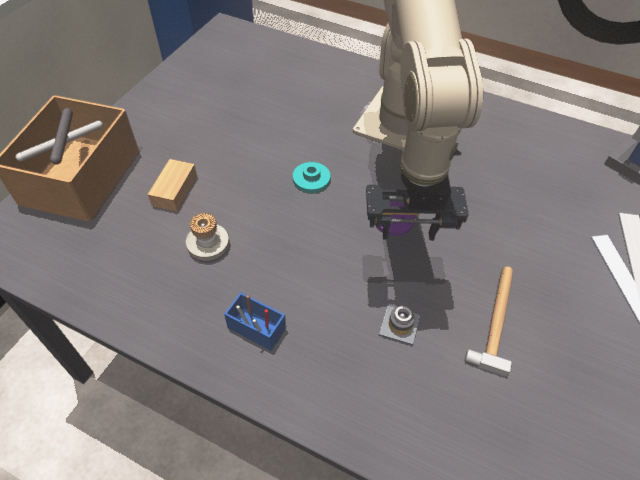

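The scene view shows the stack on the tall post (205,235) and the brush on the short post (402,318). The hammer, block and tin have not moved.

```bash
python3 -c "
from workcell import robot
print(robot.job_done())"
```

```text
the job is handed in; nothing more can be done
None
```

I handed the job in at about 31 s. The wheel, spacer ring and flap wheel are stacked on the tall post and the brush is on the short post, each seated at its measured height and released. The hammer, block and tin stayed where they were; the hand-in call returned no verdict.

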